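Sweep the pot feet into the tilt-out bin and shut it

TASK

With the gripper's fingers closed, sweep the three small terracotta pot feet along the top of the grey crate and off its open edge into the tilted-out bin, then push the bin fully shut with the fingers. Do not pick up or lift the pot feet, let none fall on the table, and leave the frog, the saucer, the spray nozzle and the rake where they are.

Things in the scene. Friction and masses are not known exactly. Their poses are not given: they have to be found in the camera images.
- crate: grey crate tower, fixed, 280 mm (x) by 300 mm (y), flat lid 180 mm high; origin at the centre of its underside, z up. The lid has a rim 12 mm wide, 8 mm high on its two x sides (ending 30 mm short of the bin end) and its +y end; the -y end is an open edge above the bin. Frog and saucer stand on the lid's +y half, pot feet on the -y half
- lid_edge (a point): middle of the lid's open edge (crate frame 0, -150, 180 mm), axes as the crate's
- bin (a joint): tilt (rad) of the dark blue-grey bin at the crate's -y end: 0 is shut (front panel upright, outer face 6 mm outside the lid edge); it starts open by 0.60 to 0.75, stop at 0.78. It turns about a line along the crate's x at the foot of the panel, stays where it is left, and 1 to 4 N at the lip pushes it shut
- bin_floor (a point): middle of the bin's hinge line (crate frame 0, -150, 50 mm), foot of the panel's inner face; axes turn with the bin, the crate's when shut: x along the panel, y into the bin, z up the panel. Inside 242 mm wide (x), 76 mm deep (y), floor 4 mm thick, back wall 60 mm high; front panel 260 mm wide, 120 mm high, 6 mm thick
- bin_lip (a point): middle of the top outer edge of the bin's front panel; (crate frame) at y -156, z 170 mm when shut, moving out and down as it opens: at 0.7 rad it is about 80 mm outside the lid edge at 140 mm height
- foot0: terracotta pot foot, a red-brown clay block 34 x 26 mm seen from above, 14 mm high with a 20 mm long step up to 18 mm at one end, about 45 g, lying flat on the lid at the start; origin in its middle, 10 mm above its underside, x along its length, z up
- foot1: terracotta pot foot, a red-brown clay block 34 x 26 mm seen from above, 14 mm high with a 20 mm long step up to 18 mm at one end, about 45 g, lying flat on the lid at the start; origin in its middle, 10 mm above its underside, x along its length, z up
- foot2: terracotta pot foot, a red-brown clay block 34 x 26 mm seen from above, 14 mm high with a 20 mm long step up to 18 mm at one end, about 45 g, lying flat on the lid at the start; origin in its middle, 10 mm above its underside, x along its length, z up
- frog: green ceramic frog ornament, 54 mm across, 56 mm high, loose on the lid's +y half; origin at the centre of its underside
- saucer: round terracotta saucer, 84 mm across, 16 mm high, loose on the lid's +y half; origin at the centre of its underside
- nozzle: stainless spray nozzle, 117 mm long, 27 mm thick, loose on the table to the robot's right; origin under its middle
- rake: hand rake with green handle, about 305 mm long, 90 mm wide, 25 mm high, lying on the table to the crate's left; origin under its middle
Mind the look-alikes: they are no part of the job. What is shaped like the foot0 but green is not meant. What is shaped like the foot2 but yellow is not meant.

How it is judged:
On the way, in this order (a step that is already met when the one before it is completed fails the run):
1. all three pot feet lie in the bin while it is still open (more than 0.3 rad) (y of foot0 in the frame of bin_floor between 0 and 0.08 m and z of foot0 in the frame of bin_floor between 0 and 0.09 m and x of foot0 in the frame of bin_floor between -0.125 and 0.125 m and y of foot1 in the frame of bin_floor between 0 and 0.08 m and z of foot1 in the frame of bin_floor between 0 and 0.09 m and x of foot1 in the frame of bin_floor between -0.125 and 0.125 m and y of foot2 in the frame of bin_floor between 0 and 0.08 m and z of foot2 in the frame of bin_floor between 0 and 0.09 m and x of foot2 in the frame of bin_floor between -0.125 and 0.125 m and value of joint bin above 0.3 rad), for 0.2 s.
2. the bin is pushed shut (value of joint bin below 0.06 rad), for 0.2 s.
At the end, for the whole second after the job is handed in: all three pot feet rest inside the bin (middle between the front panel and 80 mm behind it, less than 90 mm above the hinge line) and the bin is shut to within 0.06 rad (about 7 mm at its lip) (y of foot0 in the frame of bin_floor between 0 and 0.08 m and z of foot0 in the frame of bin_floor between 0 and 0.09 m and x of foot0 in the frame of bin_floor between -0.125 and 0.125 m and y of foot1 in the frame of bin_floor between 0 and 0.08 m and z of foot1 in the frame of bin_floor between 0 and 0.09 m and x of foot1 in the frame of bin_floor between -0.125 and 0.125 m and y of foot2 in the frame of bin_floor between 0 and 0.08 m and z of foot2 in the frame of bin_floor between 0 and 0.09 m and x of foot2 in the frame of bin_floor between -0.125 and 0.125 m and value of joint bin below 0.06 rad and linear speed of each of foot0, foot1, foot2 below 0.02 m/s); the robot touches nothing.
It fails at once if a pot foot is lifted (its middle more than 28 mm above the lid) (height (world z) of any of foot0, foot1, foot2 above 0.208 m).
It fails at once if a pot foot falls to the table (height (world z) of any of foot0, foot1, foot2 below 0.035 m).
It fails at once if the frog, saucer, nozzle or rake is moved by more than 20 mm (distance of any of frog, saucer, nozzle, rake from where it was at the start of the episode above 0.02 m).
It also fails if it takes over 72 s, if anything falls off the work surface, if the arm or the gripper's body presses on something with over 40 N, if the wrist force passes 120 N, or if a joint passes its speed limit or range.

ROBOT

A 7-joint arm with a two-finger parallel gripper is mounted at the origin on the work surface. World frame = base frame: x ahead of the robot, y to its left, z up, the work surface at z = 0. Lengths are in m, angles in rad, forces in N, time in s.
With the tool pointing down it reaches from about 0.4 to 0.75 m from the base axis. Payload 19.5 kg.
Tool frame: the origin (TCP) lies at the very end of the fingers, on their centre line; the grasp point (between the pads) lies 19 mm behind it; z points along the fingers, y is the line along which they close (so a half turn about z gives the same grasp; the last joint's range is limited). The gripper opens to 85 mm and grips with 20 to 120 N. Pads are 22 mm wide; open, the fingers measure 114 mm over their backs; the gripper's body (76 mm by 85 mm) begins 54 mm behind the grasp point. The pads swing forward as they close: fully open they stand 13 mm farther back than shut.
Start: joints at [1.249, 0.707, -0.028, 1.485, 0.022, 0.951, -0.075], TCP at [0.159, -0.553, 0.231] pointing down, gripper open.
Joint ranges: [-2.71, 2.71], [-0.32, 2.16], [-1.57, 1.52], [0, 2.45], [-1.46, 4.6], [0, 2.02], [-2.83, 2.83]. Speed limits (rad/s): [1.89, 1.89, 2.57, 2.57, 3.01, 3.01, 3.01].

INTERFACE

Orientations are given as a 3x3 rotation matrix whose columns are the frame's x, y, z axes.
In Python, from rig import telemetry, viewer, manip gives the robot as it stands.
- The arm moves only by the tool apply_moves, never from a script. Its argument "commands" is a list of rows, each a list of 7 numbers: the shift along the tool's x, y, z normalised to -1 to 1, where 1 is 0.25 m, then the turn, a rotation vector about the tool's x, y, z normalised to -1 to 1, where 1 is pi rad, then the opening, from 0 (shut) to 1 (fully open). A call has 1 to 5 rows; each row is the pose to reach, as a shift and turn from the pose commanded when the call began, along the tool's axes at that moment, turning the shorter way round; what a row does not reach only later rows make up. A row lasts 1/10 s, in which the tool goes at most 50 mm and 8.59 degrees, less where a joint would pass 70% of its speed; a pose out of reach is approached as far as the arm can. A call with a number of a shift or a turn outside -1 to 1 is refused whole. A call with a gripper value outside its range is refused whole. The fingers move at their own pace and stop on an object; "grip_force" is the grip in N (left out, the last holds). Time passes only in rows, so rows that repeat a pose let the fingers close. It gives the time, the measured TCP pose, the force, the opening and the grip force at its end, in the units of the state.
- telemetry.get_state(): the state, without advancing time (a new reading comes with each control period).
- viewer.read_camera(name): name is "side" or "top" or "wrist"; returns the picture (384x512x3 uint8, red, green, blue); there is no depth.
- viewer.camera_model(name): a dict with "fovy" (degrees; the focal length in pixels is half the picture's height over the tangent of half this angle, whatever the lens; pixels are square), "cx", "cy" (the principal point, pixels), "k1" (the pictures are not rectified: a ray, as slopes to the right and down, at radius r is drawn at 1 + k1 r^2 times it, then the intrinsics apply), "R" (3x3) and "t" (3): a world point X has camera coordinates R X + t; the wrist camera has in their place "mount" (4x4, takes a point from camera to tool coordinates, whose origin is the TCP and whose axes are the flange's). Camera axes: x right, y down, z forward; pixel columns grow to the right and rows downward; lengths in m; the calibration is good to about 2 mm. A picture is of the moment at which its call begins: read the wrist's pose just before it. camera_model takes no time and is no camera call.
- manip.sign_off(): hands the job in; it is judged then, once.
The state is a dict: "t": time; "qpos": joint angles; "joint_vel": joint speeds; "tau": joint torques, N m; "eef_pos": TCP position; "tool_rot": TCP orientation; "force": force on the tool from outside, world axes, zero at the start; "wrist_torque": the same for the moment, N m; "gripper_width": finger opening in m; "gripper_force": force on a finger pad.
Only numpy, scipy, OpenCV 4.12 (cv2) and the standard library are available. Lean on these libraries where they do the work, as an engineer would, in place of code of your own. Each camera call takes 0.05 s, during which the arm holds its last target. There are 200 camera calls.

## Working session

There is one attempt and no reset: what is moved stays moved. The work goes in short steps, Python scripts to look and compute and a tool call to move; the robot and the scene stay as the last step left them, time stands still between calls to the robot, and variables do not carry over. Pictures are saved under pics/ and viewed, at most 10 in all, crops included, and the job is handed in when it is done.

Besides the shell and the picture viewer there is one more tool, called in YAML: its name, and indented under it one key for each argument. apply_moves: Moves the arm, as the interface text tells. Its arguments: {"type":"object","properties":{"commands":{"type":"array","items":{"type":"array","items":{"type":"number"}}},"grip_force":{"type":"number"}},"required":["commands"]}

```bash
mkdir -p pics; cat > h.py <<'E'
import numpy as np, cv2
from rig import telemetry, viewer, manip
def cam(n):
    m=viewer.camera_model(n); f=192/np.tan(np.radians(m['fovy'])/2)
    return m,f
def unproj(n,u,v,z):
    m,f=cam(n); d=np.array([(u-m['cx'])/f,(v-m['cy'])/f]); s=d.copy()
    for _ in range(30): s=d/(1+m['k1']*(s@s))
    R=np.array(m['R']);t=np.array(m['t']); c=-R.T@t; r=R.T@np.array([s[0],s[1],1])
    return c+r*(z-c[2])/r[2]
def proj(n,X):
    m,f=cam(n); p=np.array(m['R'])@np.array(X)+np.array(m['t']); s=p[:2]/p[2]; s=s*(1+m['k1']*(s@s))
    return s*f+[m['cx'],m['cy']]
E
python3 - <<'E'
from h import *
for n in ['top','side']:
    im=viewer.read_camera(n); cv2.imwrite(f'pics/{n}0.png',cv2.cvtColor(im,cv2.COLOR_RGB2BGR))
    m=viewer.camera_model(n); print(n,m)
s=telemetry.get_state(); print(s['t'],s['eef_pos'],s['tool_rot'],s['force'])
E
```

```text
top {'fovy': 45.068952823065366, 'cx': 254.38361664775192, 'cy': 189.77199331047592, 'k1': 0.05118406134011321, 'R': array([[ 0.01572337, -0.99987534, -0.00144313],
       [-0.98680159, -0.0152851 , -0.16121103],
       [ 0.16116888,  0.00395886, -0.9869189 ]]), 't': array([-0.02977559,  0.55499135,  1.31477731])}
side {'fovy': 54.15775609996895, 'cx': 256.88337605585394, 'cy': 193.92064028709567, 'k1': -0.05730267940853547, 'R': array([[-0.89108162, -0.45383069,  0.0033549 ],
       [-0.41258797,  0.80697917, -0.42255862],
       [ 0.18906273, -0.37791841, -0.90632939]]), 't': array([0.4680182 , 0.28013077, 1.05969526])}
0.1 [ 0.15872817 -0.55242956  0.2309086 ] [[ 9.61119941e-01  2.76131105e-01 -2.68328335e-04]
 [ 2.76131234e-01 -9.61119559e-01  8.56986029e-04]
 [-2.12551125e-05 -8.97760196e-04 -9.99999597e-01]] [ 0.51461702 -0.4813286  -0.4677073 ]
```

View pics/top0.png

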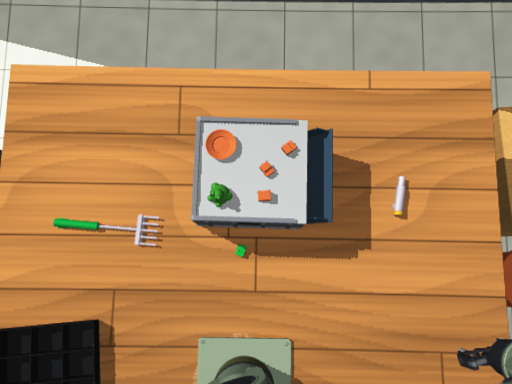

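View pics/side0.png

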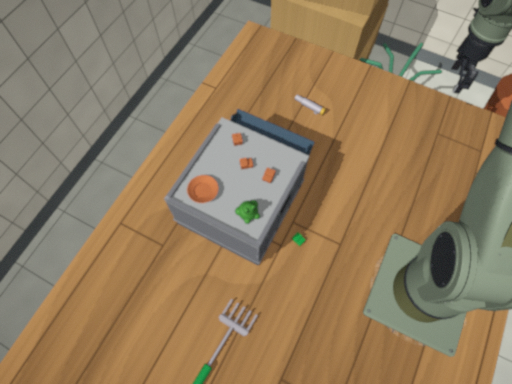

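The three red-brown blocks on the lid, at top-view pixels (289,148), (267,169) and (264,196), are the pot feet. The green block on the table at (241,251) is a look-alike. I'll check this in an enlarged crop.

```bash
python3 - <<'E'
from h import *
im=cv2.imread('pics/top0.png'); c=im[105:240,180:345]; cv2.imwrite('pics/crop.png',cv2.resize(c,None,fx=4.4,fy=4.4,interpolation=cv2.INTER_CUBIC))
h=cv2.cvtColor(im,cv2.COLOR_BGR2HSV)
m=((h[...,0]<12)&(h[...,1]>150)).astype(np.uint8); m[:105]=0;m[240:]=0;m[:,:245]=0;m[:,310:]=0
n,l,st,ce=cv2.connectedComponentsWithStats(m)
for i in range(1,n):
    if st[i,4]>20:
        print(ce[i],st[i],unproj('top',*ce[i],.19), cv2.minAreaRect(np.argwhere(l==i)[:,::-1].astype(np.float32)))
E
```

```text
[288.46902655 147.20353982] [282 141  14  14 113] [ 0.64778269 -0.11050584  0.19      ] ((288.5, 147.0), (9.40000057220459, 12.400001525878906), 53.13010025024414)
[266.52136752 168.61538462] [260 162  14  14 117] [ 0.58880004 -0.05284577  0.19      ] ((266.5000305175781, 168.50003051757812), (12.65007495880127, 9.526599884033203), 51.34019088745117)
[263.87603306 195.31404959] [258 191  13  10 121] [ 0.51740796 -0.04675037  0.19      ] ((264.0, 195.5), (9.0, 12.0), 90.0)
```

View pics/crop.png

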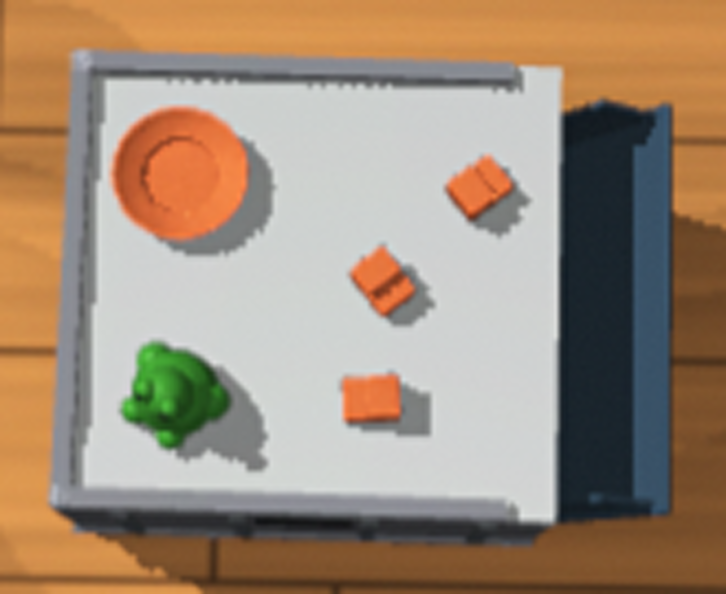

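The crop confirms three red-brown stepped blocks, at (480,187), (382,280) and (372,399). The lid's open edge runs from (562,68) to (556,522), and the bin is open to the right of it, with its lip at x≈670.

```bash
python3 - <<'E'
from h import *
P=lambda u,v,z:unproj('top',180+u/4.4-.4,105+v/4.4-.4,z)[:3].round(4)
a,b=P(562,68,.18),P(556,522,.18); print('edge',a,b,np.linalg.norm(a-b))
print('rim left inner', P(100,70,.188),P(85,488,.18), 'far corner',P(75,52,.188),P(52,500,.188))
print('lip',P(671,103,.14),P(669,512,.14))
print('frog',P(190,400,.19),P(228,400,.2),'saucer',P(180,173,.19),P(248,178,.196))
for q in [(480,187),(382,280),(372,399)]: print(P(*q,.197))
d=a-b; ang=np.arctan2(d[1],d[0]); print('yaw',ang)
R=np.array([[np.cos(ang),np.sin(ang)],[-np.sin(ang),np.cos(ang)]]); mid=(a+b)/2
for p in [(.6478,-.1105),(.5888,-.0528),(.5174,-.0468)]: print('edgeframe',R@(np.array(p)-mid[:2]))
for p in [P(190,400,.19),P(228,400,.2),P(248,178,.196),P(671,103,.14),P(669,512,.14)]: print(R@(p-mid)[:2])
E
```

```text
edge [ 0.7266 -0.1618  0.18  ] [ 0.447  -0.1576  0.18  ] 0.27963154328508794
rim left inner [0.7184 0.1211 0.188 ] [0.4628 0.1224 0.18  ] far corner [0.7295 0.1368 0.188 ] [0.4546 0.1406 0.188 ]
lip [ 0.7174 -0.2351  0.14  ] [ 0.4579 -0.2311  0.14  ]
frog [0.5152 0.0607 0.19  ] [0.5141 0.0376 0.2   ] saucer [0.654  0.0704 0.19  ] [0.65   0.0289 0.196 ]
[ 0.6463 -0.1106  0.197 ]
[ 0.5883 -0.0524  0.197 ]
[ 0.5164 -0.0473  0.197 ]
yaw -0.015020329545170729
edgeframe [0.06025415 0.05011066]
edgeframe [0.00039416 0.10691798]
edgeframe [-0.0710879   0.11184489]
[-0.07490228  0.21929972]
[-0.0756552   0.19618581]
[0.06036014 0.18952797]
[ 0.13171776 -0.07342991]
[-0.12781305 -0.07332799]
```

```bash
cat > go.py <<'E'
import sys
from h import *
from scipy.spatial.transform import Rotation as Ro
s=telemetry.get_state(); R=np.array(s['tool_rot']);p=np.array(s['eef_pos'])
x=list(map(float,sys.argv[1:]))
a=-0.015
T=Ro.from_euler('z',a).as_matrix()@np.array([[0,1,0],[1,0,0],[0,0,-1.]])
print('t',s['t'],'p',p.round(4),'F',np.round(s['force'],1),'w',s['gripper_width'],'q',np.round(s['qpos'],2))
rv=Ro.from_matrix(R.T@T).as_rotvec()/np.pi
for i in range(0,len(x),3):
    print((R.T@(np.array(x[i:i+3])-p)/.25).round(4),rv.round(4))
E
python3 go.py .36 -.25 .25 .517 -.008 .25
```

```text
t 0.1 p [ 0.1587 -0.5524  0.2309] F [ 0.5 -0.5 -0.5] w 0.08565149693523319 q [ 1.25  0.71 -0.03  1.48  0.02  0.95 -0.08]
[ 1.1078 -0.9404 -0.0755] [-3.000e-04 -2.000e-04 -4.062e-01]
[ 1.9787 -1.6974 -0.0749] [-3.000e-04 -2.000e-04 -4.062e-01]
```

apply_moves:
  commands:
    - [0.15,-0.12,-0.08,0,0,-0.045,0]
    - [0.3,-0.24,-0.08,0,0,-0.09,0]
    - [0.44,-0.37,-0.08,0,0,-0.135,0]
    - [0.58,-0.49,-0.08,0,0,-0.18,0]
    - [0.7,-0.6,-0.08,0,0,-0.22,0]
  grip_force: 40

```text
t: 0.6
eef_pos: [0.2865, -0.3581, 0.2513]
tool_rot: [[0.559, 0.829, 0.0], [0.829, -0.559, 0.0], [0.0, -0.0, -1.0]]
force: [0.7, -0.0, 0.5]
gripper_width: 0.0122
gripper_force: 0.0
```

```bash
python3 go.py .40 -.18 .25 .517 -.008 .25
```

```text
t 0.6 p [ 0.2865 -0.3581  0.2513] F [ 0.7 -0.   0.5] w 0.012236407735560739 q [ 0.96  0.51 -0.22  1.85  0.15  0.79  0.07]
[ 0.8445 -0.0217  0.0056] [ 0.000e+00 -1.000e-04 -1.841e-01]
[ 1.6766 -0.0183  0.0059] [ 0.000e+00 -1.000e-04 -1.841e-01]
```

apply_moves:
  commands:
    - [0.2,0,0,0,0,-0.045,0]
    - [0.4,0,0,0,0,-0.09,0]
    - [0.6,0,0,0,0,-0.135,0]
    - [0.8,-0.01,0,0,0,-0.184,0]
    - [1.0,-0.02,0,0,0,-0.184,0]

```text
t: 1.1
eef_pos: [0.4231, -0.1493, 0.2512]
tool_rot: [[0.016, 1.0, -0.0], [1.0, -0.016, 0.0], [0.0, -0.0, -1.0]]
force: [0.5, -0.8, -0.2]
gripper_width: -0.0002
gripper_force: 0.0
```

```bash
python3 go.py .517 -.008 .25 .517 -.008 .185
```

```text
t 1.1 p [ 0.4231 -0.1493  0.2512] F [ 0.5 -0.8 -0.2] w -0.00015702165747976063 q [ 0.49  0.51 -0.37  1.88  0.25  0.79 -0.02]
[0.5714 0.3662 0.005 ] [-0.     -0.0001 -0.0004]
[0.5713 0.3662 0.265 ] [-0.     -0.0001 -0.0004]
```

apply_moves:
  commands:
    - [0.18,0.12,0,0,0,0,0]
    - [0.35,0.24,0,0,0,0,0]
    - [0.5,0.34,0,0,0,0,0]
    - [0.585,0.366,0,0,0,0,0]
    - [0.585,0.366,0.1,0,0,0,0]

```text
t: 1.6
eef_pos: [0.5189, -0.0029, 0.2274]
tool_rot: [[0.017, 1.0, 0.004], [1.0, -0.017, 0.002], [0.002, 0.004, -1.0]]
force: [0.5, 0.2, -1.5]
gripper_width: -0.0001
gripper_force: 0.0
```

```bash
python3 go.py .517 -.004 .186; python3 - <<'E'
from h import *
im=viewer.read_camera('wrist'); im2=viewer.read_camera('side')[90:270,150:330]
im=cv2.resize(im,(512,384)); im2=cv2.resize(im2,(384,384),interpolation=cv2.INTER_CUBIC)
cv2.imwrite('pics/w1.png',cv2.cvtColor(cv2.resize(np.hstack([im,im2]),(800,343)),cv2.COLOR_RGB2BGR))
E
```

```text
t 1.6 p [ 0.5189 -0.0029  0.2274] F [ 0.5  0.2 -1.5] w -5.451412583037896e-05 q [ 0.13  0.64 -0.33  1.69  0.26  0.85 -0.33]
[-0.0048 -0.0083  0.1656] [ 0.0012 -0.0006 -0.0007]
```

View pics/w1.png

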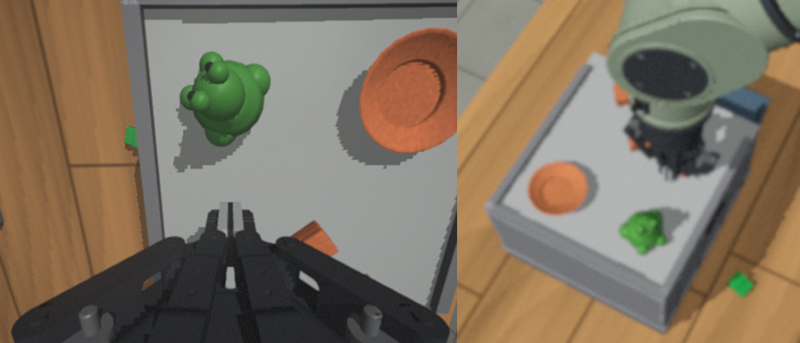

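The wrist view shows the closed fingertips at (230,205) over bare lid, clear of the frog at (225,95) and with the feet on the near side, so I can descend.

apply_moves:
  commands:
    - [0,-0.008,0.08,0,0,0,0]
    - [0,-0.008,0.16,0,0,0,0]
    - [0,-0.008,0.16,0,0,0,0]

```text
t: 2.0
eef_pos: [0.5144, -0.0076, 0.1854]
tool_rot: [[0.023, 1.0, -0.003], [1.0, -0.023, -0.0], [-0.0, -0.003, -1.0]]
force: [-1.4, 0.7, 0.5]
gripper_width: -0.0005
gripper_force: 0.0
```

```bash
python3 go.py .5165 -.03 .186 .5155 -.1 .186 .5145 -.17 .186
```

```text
t 2.0 p [ 0.5144 -0.0076  0.1854] F [-1.4  0.7  0.5] w -0.0005149163494995764 q [ 0.12  0.69 -0.3   1.76  0.29  0.74 -0.36]
[-0.0895  0.0106 -0.0025] [-0.0009  0.0001 -0.0025]
[-0.3695  0.0129 -0.0024] [-0.0009  0.0001 -0.0025]
[-0.6495  0.0153 -0.0023] [-0.0009  0.0001 -0.0025]
```

apply_moves:
  commands:
    - [-0.04,0.008,0,0,0,0,0]
    - [-0.08,0.01,0,0,0,0,0]
    - [-0.12,0.01,0,0,0,0,0]
    - [-0.16,0.01,0,0,0,0,0]
    - [-0.2,0.01,0,0,0,0,0]

```text
t: 2.5
eef_pos: [0.5166, -0.058, 0.1866]
tool_rot: [[0.022, 1.0, 0.0], [1.0, -0.022, 0.0], [0.0, 0.0, -1.0]]
force: [0.6, 1.1, -0.7]
gripper_width: 0.0001
gripper_force: 0.2
```

apply_moves:
  commands:
    - [-0.04,0,0,0,0,0,0]
    - [-0.08,0,0,0,0,0,0]
    - [-0.12,0,0,0,0,0,0]
    - [-0.16,0,0,0,0,0,0]
    - [-0.2,0,0,0,0,0,0]

```text
t: 3.0
eef_pos: [0.5155, -0.1076, 0.1863]
tool_rot: [[0.022, 1.0, -0.0], [1.0, -0.022, 0.0], [0.0, -0.0, -1.0]]
force: [0.1, 0.7, 0.5]
gripper_width: -0.0002
gripper_force: 0.3
```

```bash
python3 go.py .5145 -.165 .186; python3 - <<'E'
from h import *
im=viewer.read_camera('top')[100:240,180:345]; im2=viewer.read_camera('side')[90:250,180:350]
a=cv2.resize(im,(400,340),interpolation=cv2.INTER_CUBIC); b=cv2.resize(im2,(360,340),interpolation=cv2.INTER_CUBIC)
cv2.imwrite('pics/w2.png',cv2.cvtColor(np.hstack([a,b]),cv2.COLOR_RGB2BGR))
E
```

```text
t 3.0 p [ 0.5155 -0.1076  0.1863] F [0.1 0.7 0.5] w -0.00017963671792064616 q [ 0.32  0.71 -0.33  1.72  0.31  0.77 -0.18]
[-0.2295  0.0012  0.0011] [-0.     -0.     -0.0022]
```

View pics/w2.png

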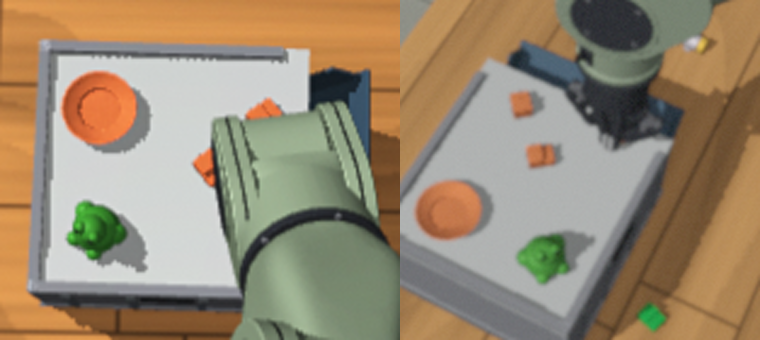

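The side view shows foot0 at (522,103) and foot1 at (540,155) untouched. Foot2 is hidden ahead of the fingers, so I'll keep pushing over the edge.

apply_moves:
  commands:
    - [-0.04,0,0,0,0,0,0]
    - [-0.08,0,0,0,0,0,0]
    - [-0.12,0,0,0,0,0,0]
    - [-0.16,0,0,0,0,0,0]
    - [-0.2,0,0,0,0,0,0]

```text
t: 3.6
eef_pos: [0.5143, -0.1578, 0.1863]
tool_rot: [[0.022, 1.0, -0.0], [1.0, -0.022, 0.0], [0.0, -0.0, -1.0]]
force: [0.7, -0.2, -0.2]
gripper_width: -0.0002
gripper_force: 0.0
```

apply_moves:
  commands:
    - [-0.04,0,0,0,0,0,0]
    - [-0.07,0,0,0,0,0,0]
    - [-0.07,0,0,0,0,0,0]
    - [0.08,0,-0.16,0,0,0,0]
    - [0.2,0.08,-0.24,0,0,0,0]

```text
t: 4.1
eef_pos: [0.5346, -0.1067, 0.248]
tool_rot: [[0.023, 1.0, -0.0], [1.0, -0.023, 0.0], [0.0, -0.0, -1.0]]
force: [0.4, 0.7, -0.3]
gripper_width: -0.0001
gripper_force: 0.0
```

```bash
python3 go.py .587 -.001 .24 .587 -.001 .186
```

```text
t 4.1 p [ 0.5346 -0.1067  0.248 ] F [ 0.4  0.7 -0.3] w -0.00013196227795109355 q [ 0.33  0.66 -0.36  1.56  0.26  0.97 -0.14]
[0.4274 0.1997 0.0321] [-0.0001 -0.     -0.0027]
[0.4274 0.1998 0.2481] [-0.0001 -0.     -0.0027]
```

apply_moves:
  commands:
    - [0.15,0.07,0,0,0,0,0]
    - [0.3,0.14,0,0,0,0,0]
    - [0.43,0.2,0,0,0,0,0]
    - [0.43,0.2,0.12,0,0,0,0]
    - [0.43,0.2,0.248,0,0,0,0]

```text
t: 4.6
eef_pos: [0.5882, 0.0008, 0.1838]
tool_rot: [[0.02, 1.0, 0.001], [1.0, -0.02, 0.001], [0.001, 0.001, -1.0]]
force: [0.6, -0.5, -0.7]
gripper_width: -0.0001
gripper_force: 0.0
```

```bash
python3 go.py .587 -.06 .186; python3 - <<'E'
from h import *
im=viewer.read_camera('side')
cv2.imwrite('pics/w3.png',cv2.cvtColor(cv2.resize(im[80:240,160:360],(800,600)[:1]+(600,)[:1],interpolation=cv2.INTER_CUBIC),cv2.COLOR_RGB2BGR))
E
```

```text
t 4.6 p [0.5882 0.0008 0.1838] F [ 0.6 -0.5 -0.7] w -6.282651428298513e-05 q [ 0.1   0.79 -0.32  1.49  0.29  0.9  -0.33]
[-0.2433  0.     -0.0089] [ 0.0005 -0.0002 -0.0015]
```

View pics/w3.png

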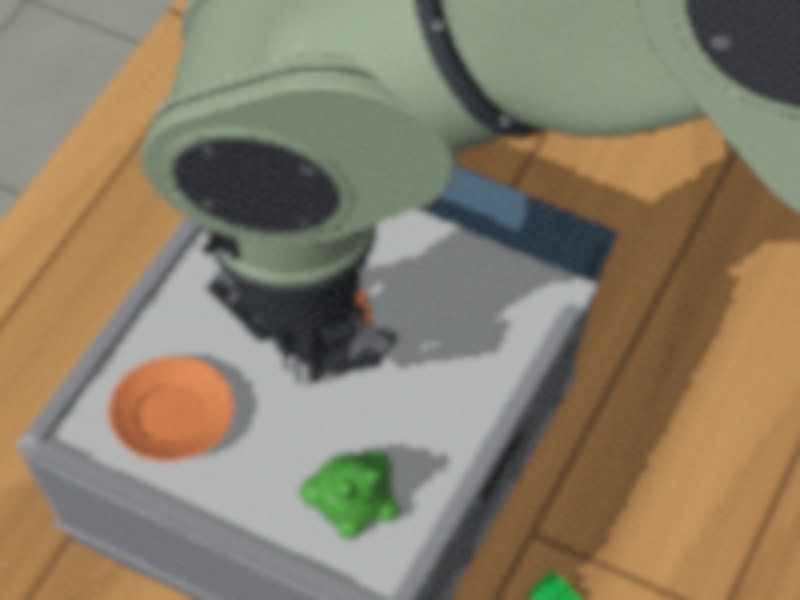

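The lid area near foot2 is empty, so foot2 went over the edge, with the frog and saucer untouched. The fingers are behind foot1 (365,305). I'll sweep it next.

apply_moves:
  commands:
    - [-0.04,0,-0.008,0,0,0,0]
    - [-0.08,0,-0.008,0,0,0,0]
    - [-0.12,0,-0.008,0,0,0,0]
    - [-0.15,0,-0.008,0,0,0,0]
    - [-0.18,0,-0.008,0,0,0,0]

```text
t: 5.15
eef_pos: [0.5868, -0.0466, 0.1865]
tool_rot: [[0.022, 1.0, 0.0], [1.0, -0.022, 0.0], [0.0, 0.0, -1.0]]
force: [0.2, 0.6, 0.1]
gripper_width: -0.0001
gripper_force: 0.3
```

apply_moves:
  commands:
    - [-0.03,0,0,0,0,0,0]
    - [-0.06,0,0,0,0,0,0]
    - [-0.1,0,0,0,0,0,0]
    - [-0.14,0,0,0,0,0,0]
    - [-0.18,0,0,0,0,0,0]

```text
t: 5.65
eef_pos: [0.5858, -0.0918, 0.1863]
tool_rot: [[0.022, 1.0, -0.0], [1.0, -0.022, 0.0], [0.0, -0.0, -1.0]]
force: [0.6, 0.4, 0.6]
gripper_width: 0.0002
gripper_force: 0.2
```

```bash
python3 go.py .587 -.175 .186; python3 - <<'E'
from h import *
im=viewer.read_camera('side')
cv2.imwrite('pics/w4.png',cv2.cvtColor(cv2.resize(im[80:200,200:360],(800,600),interpolation=cv2.INTER_CUBIC),cv2.COLOR_RGB2BGR))
E
```

```text
t 5.65 p [ 0.5858 -0.0918  0.1863] F [0.6 0.4 0.6] w 0.0001786888072449444 q [ 0.26  0.8  -0.34  1.47  0.3   0.92 -0.18]
[-0.3326  0.0121  0.0011] [-0.     -0.     -0.0022]
```

View pics/w4.png

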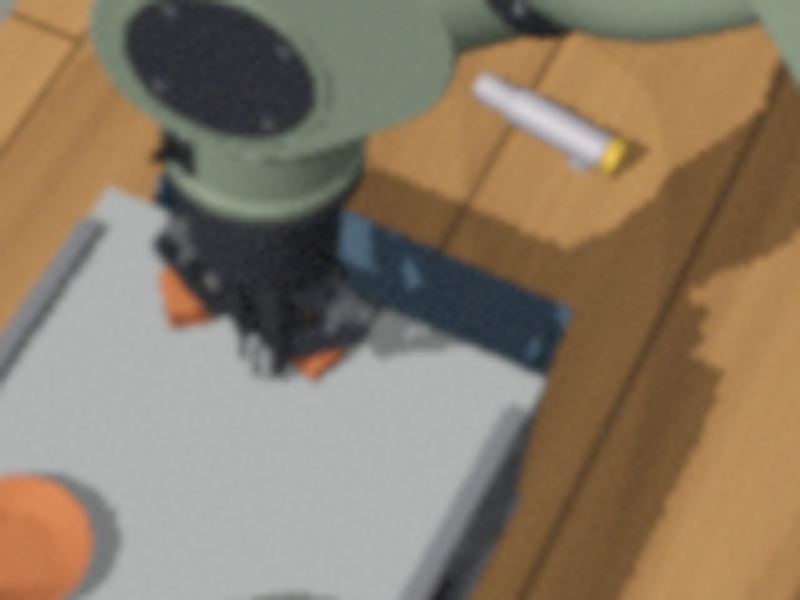

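Foot1 has slid toward the −x side of the fingertips: its near corner shows at (318,375). I'll locate that corner before continuing.

```bash
python3 - <<'E'
from h import *
for u,v,z in [(315,378,.18),(345,352,.19),(295,366,.19),(315,362,.194),(265,375,.186)]: print(u,v,unproj('side',200+u/5-.4,80+v/5-.4,z).round(4))
im=viewer.read_camera('wrist');cv2.imwrite('pics/w5.png',cv2.cvtColor(im,cv2.COLOR_RGB2BGR))
m=viewer.camera_model('wrist');print(m['mount'])
E
```

```text
315 378 [ 0.5591 -0.1     0.18  ]
345 352 [ 0.5493 -0.117   0.19  ]
295 366 [ 0.5698 -0.0964  0.19  ]
315 362 [ 0.5601 -0.1015  0.194 ]
265 375 [ 0.5829 -0.0859  0.186 ]
[[ 1.22662799e-03 -9.57757578e-01 -2.87574195e-01  7.34265421e-02]
 [ 9.99999128e-01  1.03427440e-03  8.20806539e-04 -1.08605744e-03]
 [-4.88703056e-04 -2.87574951e-01  9.57758012e-01 -1.41249833e-01]
 [ 0.00000000e+00  0.00000000e+00  0.00000000e+00  1.00000000e+00]]
```

View pics/w5.png

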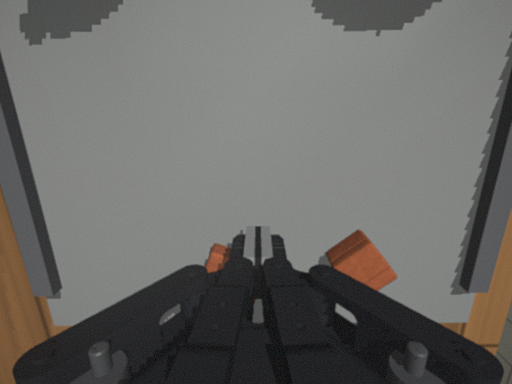

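Foot1 sits left of the fingertips (215,258), centred at about (0.564, −0.12). I'll back off, shift about 22 mm toward −x and push again.

apply_moves:
  commands:
    - [0.1,0,0,0,0,0,0]
    - [0.1,-0.04,0,0,0,0,0]
    - [0.1,-0.09,0,0,0,0,0]
    - [0.05,-0.09,0,0,0,0,0]
    - [0.01,-0.09,0,0,0,0,0]

```text
t: 6.25
eef_pos: [0.5636, -0.0888, 0.1865]
tool_rot: [[0.022, 1.0, 0.0], [1.0, -0.022, -0.0], [-0.0, 0.0, -1.0]]
force: [-0.3, 0.1, 0.9]
gripper_width: 0.0003
gripper_force: 0.3
```

apply_moves:
  commands:
    - [-0.04,0,0,0,0,0,0]
    - [-0.08,0,0,0,0,0,0]
    - [-0.12,0,0,0,0,0,0]
    - [-0.12,0,0,0,0,0,0]

```text
t: 6.65
eef_pos: [0.5627, -0.1196, 0.1861]
tool_rot: [[0.024, 1.0, -0.0], [1.0, -0.024, -0.0], [-0.0, -0.0, -1.0]]
force: [-0.4, -0.1, -0.4]
gripper_width: -0.0001
gripper_force: 0.0
```

```bash
python3 go.py .587 -.175 .186; python3 - <<'E'
from h import *
a=viewer.read_camera('side')[80:200,200:360]; b=viewer.read_camera('wrist')[180:340,130:400]
a=cv2.resize(a,(400,300),interpolation=cv2.INTER_CUBIC); b=cv2.resize(b,(400,300),interpolation=cv2.INTER_CUBIC)
cv2.imwrite('pics/w6.png',cv2.cvtColor(np.hstack([a,b]),cv2.COLOR_RGB2BGR))
E
```

```text
t 6.65 p [ 0.5627 -0.1196  0.1861] F [-0.4 -0.1 -0.4] w -0.00013461728383268445 q [ 0.33  0.78 -0.34  1.54  0.31  0.88 -0.15]
[-0.2191  0.1026  0.0007] [-0.      0.0002 -0.0028]
```

View pics/w6.png

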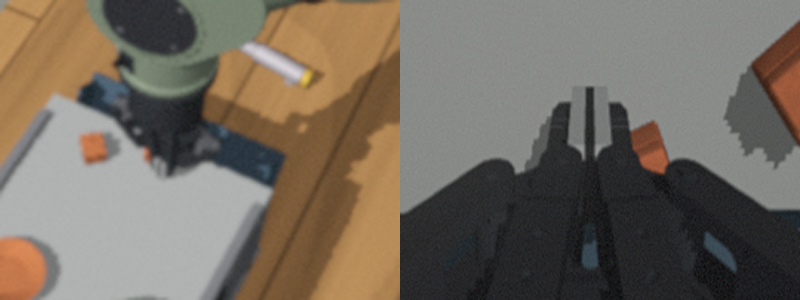

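Foot1 has now slipped to the +x side: its rear corner shows at (655,122) in the wrist half and (148,152) in the side half. I'll compute its position.

```bash
cat >> h.py <<'E'
def wun(u,v,z):
    s=telemetry.get_state(); m,f=cam('wrist'); d=np.array([(u-m['cx'])/f,(v-m['cy'])/f]); q=d.copy()
    for _ in range(30): q=d/(1+m['k1']*(q@q))
    M=np.array(m['mount']); R=np.array(s['tool_rot']); c=np.array(s['eef_pos'])+R@M[:3,3]; r=R@M[:3,:3]@np.array([q[0],q[1],1])
    return c+r*(z-c[2])/r[2]
def orange(n,x0,x1,y0,y1):
    im=viewer.read_camera(n); h=cv2.cvtColor(im,cv2.COLOR_RGB2HSV)
    m=((h[...,0]<12)&(h[...,1]>130)&(h[...,2]>60)).astype(np.uint8)
    m[:y0]=0;m[y1:]=0;m[:,:x0]=0;m[:,x1:]=0
    c,_=cv2.findContours(m,cv2.RETR_EXTERNAL,cv2.CHAIN_APPROX_SIMPLE)
    return [a.reshape(-1,2) for a in c if cv2.contourArea(a)>15]
E
python3 - <<'E'
from h import *
for c in orange('wrist',0,512,150,384):
    W=np.array([wun(u,v,.194)[:2] for u,v in c]); print(len(c),'x',W[:,0].min().round(4),W[:,0].max().round(4),'y',W[:,1].min().round(4),W[:,1].max().round(4)); print(W[::max(1,len(W)//12)].round(3).tolist())
E
```

```text
47 x 0.5777 0.5915 y -0.1333 -0.1167
[[0.585, -0.117], [0.584, -0.118], [0.582, -0.118], [0.579, -0.12], [0.578, -0.12], [0.578, -0.124], [0.582, -0.13], [0.583, -0.131], [0.585, -0.132], [0.588, -0.133], [0.59, -0.131], [0.591, -0.129], [0.59, -0.126], [0.589, -0.124], [0.588, -0.122], [0.587, -0.12]]
128 x 0.6213 0.6632 y -0.1279 -0.0864
[[0.637, -0.086], [0.63, -0.092], [0.622, -0.098], [0.625, -0.104], [0.632, -0.113], [0.639, -0.122], [0.645, -0.128], [0.652, -0.122], [0.659, -0.117], [0.661, -0.111], [0.656, -0.101], [0.649, -0.092], [0.643, -0.089]]
```

apply_moves:
  commands:
    - [0.1,0,0,0,0,0,0]
    - [0.1,0.03,0,0,0,0,0]
    - [0.1,0.066,0,0,0,0,0]
    - [0.06,0.066,0,0,0,0,0]
    - [0.02,0.066,0,0,0,0,0]

```text
t: 7.3
eef_pos: [0.5791, -0.1141, 0.1862]
tool_rot: [[0.021, 1.0, -0.0], [1.0, -0.021, -0.0], [-0.0, -0.0, -1.0]]
force: [-1.3, 1.0, -1.2]
gripper_width: -0.0
gripper_force: 0.0
```

apply_moves:
  commands:
    - [-0.03,0,0,0,0,0,0]
    - [-0.06,0,0,0,0,0,0]
    - [-0.06,0,0,0,0,0,0]

```text
t: 7.6
eef_pos: [0.5787, -0.1298, 0.1863]
tool_rot: [[0.024, 1.0, -0.0], [1.0, -0.024, -0.0], [-0.0, -0.0, -1.0]]
force: [0.7, -0.0, 1.0]
gripper_width: 0.0
gripper_force: 0.0
```

```bash
python3 go.py .579 -.175 .186;python3 - <<'E'
from h import *
for c in orange('wrist',0,512,150,384):
    W=np.array([wun(u,v,.194)[:2] for u,v in c]); print(len(c),'x',W[:,0].min().round(4),W[:,0].max().round(4),'y',W[:,1].min().round(4),W[:,1].max().round(4)); print(W[::max(1,len(W)//12)].round(3).tolist())
E
```

```text
t 7.6 p [ 0.5787 -0.1298  0.1863] F [ 0.7 -0.   1. ] w 4.931451119683804e-07 q [ 0.33  0.8  -0.34  1.47  0.31  0.92 -0.12]
[-0.1809  0.0053  0.0013] [-0.      0.0001 -0.0027]
23 x 0.5749 0.5797 y -0.1703 -0.1625
[[0.576, -0.162], [0.576, -0.164], [0.575, -0.165], [0.576, -0.165], [0.575, -0.166], [0.576, -0.167], [0.575, -0.167], [0.575, -0.168], [0.576, -0.17], [0.576, -0.17], [0.578, -0.17], [0.578, -0.17], [0.579, -0.17], [0.58, -0.169], [0.58, -0.168], [0.579, -0.167], [0.58, -0.167], [0.579, -0.166], [0.579, -0.164], [0.579, -0.163], [0.579, -0.163], [0.578, -0.163], [0.577, -0.163]]
111 x 0.6228 0.6633 y -0.1278 -0.0869
[[0.639, -0.087], [0.63, -0.095], [0.623, -0.1], [0.627, -0.106], [0.633, -0.114], [0.64, -0.122], [0.65, -0.125], [0.657, -0.119], [0.662, -0.115], [0.658, -0.103], [0.653, -0.096], [0.646, -0.09], [0.641, -0.087]]
```

Foot1 is now centred ahead of the fingers. I'll push it over.

apply_moves:
  commands:
    - [-0.03,0,0,0,0,0,0]
    - [-0.06,0,0,0,0,0,0]
    - [-0.1,0,0,0,0,0,0]
    - [-0.13,0,0,0,0,0,0]
    - [-0.17,0,0,0,0,0,0]

```text
t: 8.15
eef_pos: [0.5781, -0.1714, 0.1863]
tool_rot: [[0.022, 1.0, -0.0], [1.0, -0.022, 0.0], [0.0, -0.0, -1.0]]
force: [-0.0, 0.5, 0.3]
gripper_width: 0.0001
gripper_force: 0.0
```

apply_moves:
  commands:
    - [-0.01,0,0,0,0,0,0]
    - [0.1,0,-0.1,0,0,0,0]
    - [0.2,0,-0.25,0,0,0,0]
    - [0.3,0.05,-0.25,0,0,0,0]
    - [0.3,0.05,-0.25,0,0,0,0]

```text
t: 8.65
eef_pos: [0.5934, -0.0922, 0.2496]
tool_rot: [[0.017, 1.0, 0.002], [1.0, -0.017, 0.002], [0.002, 0.002, -1.0]]
force: [-0.7, -0.5, -0.4]
gripper_width: -0.0001
gripper_force: 0.0
```

```bash
python3 go.py .643 -.063 .25 .643 -.06 .186;python3 - <<'E'
from h import *
for n,f,a in [('wrist',wun,(0,512,150,384)),('side',lambda u,v,z:unproj('side',u,v,z),(200,330,80,180))]:
  for c in orange(n,*a):
    W=np.array([f(u,v,.194)[:2] for u,v in c]); print(n,len(c),c.mean(0).round(),'x',W[:,0].min().round(4),W[:,0].max().round(4),'y',W[:,1].min().round(4),W[:,1].max().round(4)); print(W[::max(1,len(W)//12)].round(3).tolist())
E
```

```text
t 8.65 p [ 0.5934 -0.0922  0.2496] F [-0.7 -0.5 -0.4] w -6.375206264445762e-05 q [ 0.27  0.74 -0.36  1.35  0.27  1.09 -0.14]
[ 0.1202  0.1962 -0.0009] [ 0.0006 -0.0006 -0.0008]
[0.1316 0.1955 0.2551] [ 0.0006 -0.0006 -0.0008]
wrist 64 [321. 224.] x 0.6242 0.6623 y -0.1298 -0.0891
[[0.641, -0.089], [0.636, -0.093], [0.632, -0.096], [0.625, -0.101], [0.626, -0.106], [0.629, -0.113], [0.634, -0.12], [0.644, -0.13], [0.652, -0.125], [0.658, -0.12], [0.662, -0.115], [0.655, -0.106], [0.649, -0.098]]
side 11 [208. 178.] x 0.6396 0.6749 y 0.0308 0.0482
[[0.675, 0.041], [0.67, 0.048], [0.649, 0.037], [0.648, 0.034], [0.644, 0.035], [0.64, 0.033], [0.643, 0.031], [0.646, 0.032], [0.65, 0.031], [0.652, 0.032], [0.656, 0.031]]
side 16 [237. 139.] x 0.628 0.6589 y -0.124 -0.0898
[[0.655, -0.119], [0.654, -0.116], [0.655, -0.112], [0.659, -0.113], [0.654, -0.105], [0.65, -0.103], [0.645, -0.094], [0.641, -0.093], [0.64, -0.09], [0.639, -0.094], [0.629, -0.099], [0.628, -0.103], [0.633, -0.112], [0.637, -0.114], [0.641, -0.122], [0.645, -0.124]]
```

Foot0 is at (0.643, −0.109) with its long face along −51°. I'll align the fingers to that face and push along its normal, diagonally toward −x/−y, where the flat contact is stable.

apply_moves:
  commands:
    - [0.01,0.08,0,0,0,0.045,0]
    - [0.015,0.16,0,0,0,0.09,0]
    - [0.02,0.24,0,0,0,0.135,0]
    - [0.028,0.31,0,0,0,0.18,0]
    - [0.028,0.31,0,0,0,0.225,0]

```text
t: 9.25
eef_pos: [0.6707, -0.0913, 0.2474]
tool_rot: [[0.671, 0.742, -0.001], [0.742, -0.671, 0.0], [-0.001, -0.001, -1.0]]
force: [0.4, 0.4, -1.0]
gripper_width: 0.0001
gripper_force: 0.0
```

apply_moves:
  commands:
    - [0,0,0,0,0,0.04,0]
    - [0,0,0,0,0,0.056,0]
    - [0,0,0,0,0,0.056,0]

```text
t: 9.55
eef_pos: [0.6695, -0.0918, 0.2483]
tool_rot: [[0.787, 0.616, -0.001], [0.616, -0.787, -0.0], [-0.001, -0.0, -1.0]]
force: [0.3, -0.2, -0.5]
gripper_width: 0.0001
gripper_force: 0.0
```

```bash
python3 go.py .671 -.0864 .186; python3 - <<'E'
from h import *
print(np.round(telemetry.get_state()['tool_rot'],3))
for n,f,a in [('wrist',wun,(0,512,100,384))]:
  for c in orange(n,*a):
    W=np.array([f(u,v,.194)[:2] for u,v in c]);R=np.array(telemetry.get_state()['tool_rot']); L=(W-np.array(telemetry.get_state()['eef_pos'])[:2])@R[:2,:2]; print(n,len(c),c.mean(0).round(),(L.min(0)*1e3).round(1),(L.max(0)*1e3).round(1)); print((L[::max(1,len(W)//12)]*1e3).round(0).tolist())
E
```

```text
t 9.55 p [ 0.6695 -0.0918  0.2483] F [ 0.3 -0.2 -0.5] w 6.398510932373018e-05 q [ 0.13  0.87 -0.11  1.01  0.09  1.26 -0.88]
[ 0.0182 -0.0132  0.2492] [-2.000e-04  3.000e-04 -2.838e-01]
[[ 0.787  0.616 -0.001]
 [ 0.616 -0.787 -0.   ]
 [-0.001 -0.    -1.   ]]
wrist 31 [261. 229.] [-22.6 -15.6] [-13.   16.4]
[[-13.0, -14.0], [-17.0, -15.0], [-22.0, -16.0], [-23.0, -13.0], [-22.0, -12.0], [-14.0, -10.0], [-15.0, -3.0], [-14.0, 2.0], [-16.0, 10.0], [-23.0, 11.0], [-23.0, 12.0], [-22.0, 15.0], [-21.0, 16.0], [-17.0, 16.0], [-15.0, 15.0], [-13.0, 15.0]]
wrist 76 [ 62. 134.] [  44.4 -178.8] [  79. -100.]
[[79.0, -178.0], [71.0, -177.0], [57.0, -169.0], [52.0, -163.0], [49.0, -158.0], [47.0, -154.0], [45.0, -148.0], [45.0, -134.0], [47.0, -125.0], [52.0, -117.0], [57.0, -111.0], [63.0, -105.0], [69.0, -102.0]]
```

The foot's face is aligned and centred: its rear face is at tool x −14 mm and spans y −15 to +16 mm. I'll descend slightly back from it, then push.

apply_moves:
  commands:
    - [0.03,0,0,0,0,0,0]
    - [0.03,0,0.1,0,0,0,0]
    - [0.03,0,0.2,0,0,0,0]
    - [0.03,0,0.248,0,0,0,0]
    - [0.03,0,0.248,0,0,0,0]

```text
t: 10.1
eef_pos: [0.6754, -0.086, 0.1855]
tool_rot: [[0.786, 0.619, -0.002], [0.619, -0.786, 0.0], [-0.002, -0.002, -1.0]]
force: [-0.1, -0.7, -0.1]
gripper_width: 0.0
gripper_force: 0.0
```

apply_moves:
  commands:
    - [-0.03,0,0,0,0,0,0]
    - [-0.06,0,0,0,0,0,0]
    - [-0.1,0,0,0,0,0,0]
    - [-0.14,0,0,0,0,0,0]
    - [-0.18,0,0,0,0,0,0]

```text
t: 10.6
eef_pos: [0.64, -0.1147, 0.188]
tool_rot: [[0.786, 0.618, 0.001], [0.618, -0.786, -0.0], [0.001, 0.001, -1.0]]
force: [0.3, -0.1, -0.3]
gripper_width: 0.0001
gripper_force: 0.1
```

```bash
cat > chk.py <<'E'
from h import *
s=telemetry.get_state();R=np.array(s['tool_rot']);print(s['t'],np.round(s['eef_pos'],4))
for n,f,a in [('wrist',wun,(0,512,170,384)),('side',lambda u,v,z:unproj('side',u,v,z),(220,330,80,175))]:
  for c in orange(n,*a):
    W=np.array([f(u,v,.194)[:2] for u,v in c]); L=(W-np.array(s['eef_pos'])[:2])@R[:2,:2]; print(n,len(c),c.mean(0).round(),'world',W.mean(0).round(3),(L.min(0)*1e3).round(1),(L.max(0)*1e3).round(1))
E
python3 chk.py
```

```text
10.6 [ 0.64   -0.1147  0.188 ]
wrist 10 [258. 301.] world [ 0.609 -0.139] [-41.2  -2.4] [-37.6   1.8]
side 17 [249. 137.] world [ 0.615 -0.128] [-36.9 -19.7] [-16.5  12.5]
```

apply_moves:
  commands:
    - [-0.04,0,0,0,0,0,0]
    - [-0.08,0,0,0,0,0,0]
    - [-0.12,0,0,0,0,0,0]
    - [-0.16,0,0,0,0,0,0]
    - [-0.2,0,0,0,0,0,0]

```text
t: 11.2
eef_pos: [0.6004, -0.1454, 0.1869]
tool_rot: [[0.786, 0.618, 0.0], [0.618, -0.786, 0.0], [0.0, 0.0, -1.0]]
force: [1.3, 0.4, 0.9]
gripper_width: -0.0001
gripper_force: 0.3
```

```bash
python3 chk.py
```

```text
11.2 [ 0.6004 -0.1454  0.1869]
wrist 15 [258. 303.] world [ 0.569 -0.17 ] [-41.8  -2.4] [-36.8   2.4]
side 15 [268. 135.] world [ 0.573 -0.159] [-39.6 -18.7] [-17.6   9.2]
```

Foot0's centre is now right at the edge. I'll continue, veering more toward −y.

apply_moves:
  commands:
    - [-0.04,0.005,0,0,0,0,0]
    - [-0.08,0.015,0,0,0,0,0]
    - [-0.12,0.03,0,0,0,0,0]
    - [-0.15,0.05,0,0,0,0,0]
    - [-0.15,0.05,0,0,0,0,0]

```text
t: 11.8
eef_pos: [0.5788, -0.1795, 0.1868]
tool_rot: [[0.787, 0.617, -0.0], [0.617, -0.787, -0.001], [-0.001, 0.0, -1.0]]
force: [-0.1, -0.5, 0.7]
gripper_width: -0.0002
gripper_force: 0.0
```

```bash
python3 chk.py
```

```text
11.8 [ 0.5788 -0.1795  0.1868]
wrist 76 [256. 199.] world [ 0.6  -0.16] [ 21.9 -10.2] [34.7  4.6]
```

apply_moves:
  commands:
    - [0,0,-0.12,0,0,0,0]
    - [0,0,-0.25,0,0,-0.045,0]
    - [-0.1,0.13,-0.25,0,0,-0.09,0]
    - [-0.2,0.26,-0.25,0,0,-0.135,0]
    - [-0.32,0.4,-0.25,0,0,-0.18,0]

```text
t: 12.4
eef_pos: [0.5787, -0.3062, 0.2496]
tool_rot: [[0.326, 0.946, 0.001], [0.946, -0.326, 0.001], [0.001, 0.001, -1.0]]
force: [1.4, 0.9, -0.4]
gripper_width: 0.0001
gripper_force: 0.0
```

```bash
python3 go.py .587 -.30 .25; python3 - <<'E'
from h import *
a=viewer.read_camera('top')[105:240,180:345]; b=viewer.read_camera('side')[80:200,200:340]
a=cv2.resize(a,(400,328),interpolation=cv2.INTER_CUBIC); b=cv2.resize(b,(383,328),interpolation=cv2.INTER_CUBIC)
cv2.imwrite('pics/w7.png',cv2.cvtColor(np.hstack([a,b]),cv2.COLOR_RGB2BGR))
for n in ('top','side'):
  for c in orange(n,180,345,80,240): print(n,c.mean(0).round(),cv2.contourArea(c))
E
```

```text
t 12.4 p [ 0.5787 -0.3062  0.2496] F [ 1.4  0.9 -0.4] w 0.0001409786161391304 q [ 0.56  0.84 -0.31  1.11  0.24  1.23 -0.06]
[ 0.0343  0.0231 -0.0015] [ 0.0002 -0.0002 -0.1008]
top [311. 181.] 55.5
top [220. 144.] 664.0
side [202. 189.] 575.0
```

View pics/w7.png

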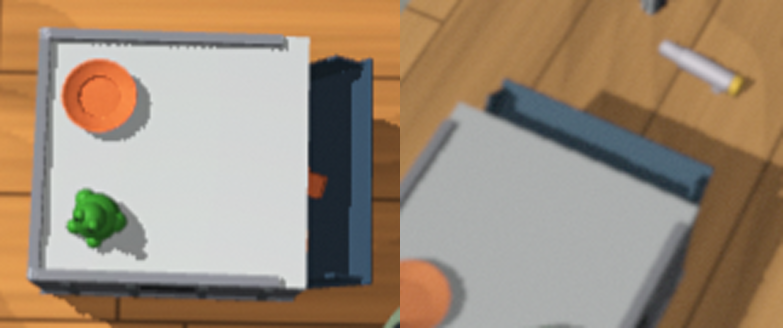

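The lid is clear apart from the frog and saucer. One foot is visible in the open bin (315,185), a second shows at the lid's edge shadow (307,243), and none is on the table. Now I'll push the bin shut from outside.

apply_moves:
  commands:
    - [0.01,0.02,0,0,0,-0.045,0]
    - [0.02,0.02,0.1,0,0,-0.1,0]
    - [0.02,0.02,0.25,0,0,-0.1,0]
    - [0.02,0.02,0.4,0,0,-0.1,0]
    - [0.02,0.02,0.48,0,0,-0.1,0]

```text
t: 13.1
eef_pos: [0.5843, -0.3006, 0.1266]
tool_rot: [[0.024, 1.0, -0.002], [1.0, -0.024, 0.002], [0.002, -0.002, -1.0]]
force: [-0.5, -0.8, -0.0]
gripper_width: -0.0001
gripper_force: 0.0
```

apply_moves:
  commands:
    - [0.06,0,0,0,0,0,0]
    - [0.12,0,0,0,0,0,0]
    - [0.16,0,0,0,0,0,0]
    - [0.2,0,0,0,0,0,0]
    - [0.24,0,0,0,0,0,0]

```text
t: 13.6
eef_pos: [0.5865, -0.2423, 0.1303]
tool_rot: [[0.025, 1.0, 0.001], [1.0, -0.025, -0.001], [-0.001, 0.001, -1.0]]
force: [0.9, -4.2, 2.8]
gripper_width: -0.0002
gripper_force: 1.9
```

```bash
python3 go.py .585 -.177 .13
```

```text
t 13.6 p [ 0.5865 -0.2423  0.1303] F [ 0.9 -4.2  2.8] w -0.0001590941776740478 q [ 0.5   0.93 -0.35  1.36  0.35  0.91  0.04]
[ 0.261  -0.0126  0.0007] [ 0.0004  0.0004 -0.0032]
```

apply_moves:
  commands:
    - [0.04,0,0,0,0,0,0]
    - [0.08,0,0,0,0,0,0]
    - [0.12,0,0,0,0,0,0]
    - [0.15,0,0,0,0,0,0]
    - [0.18,0,0,0,0,0,0]

```text
t: 14.1
eef_pos: [0.5872, -0.197, 0.1292]
tool_rot: [[0.025, 1.0, -0.0], [1.0, -0.025, 0.0], [0.0, -0.0, -1.0]]
force: [1.1, 0.0, 1.4]
gripper_width: 0.0003
gripper_force: 0.2
```

apply_moves:
  commands:
    - [0.02,0,0,0,0,0,0]
    - [0.04,0,0,0,0,0,0]
    - [0.055,0,0,0,0,0,0]
    - [0.065,0,0,0,0,0,0]
    - [0.065,0,0,0,0,0,0]

```text
t: 14.6
eef_pos: [0.5876, -0.1812, 0.1292]
tool_rot: [[0.025, 1.0, -0.0], [1.0, -0.025, 0.0], [0.0, -0.0, -1.0]]
force: [-0.5, 0.2, 0.8]
gripper_width: -0.0001
gripper_force: 0.0
```

apply_moves:
  commands:
    - [0.01,0,0,0,0,0,0]
    - [0.02,0,0,0,0,0,0]
    - [0.025,0,0,0,0,0,0]
    - [0.03,0,0,0,0,0,0]
    - [0.03,0,0,0,0,0,0]

```text
t: 15.1
eef_pos: [0.5876, -0.1774, 0.1293]
tool_rot: [[0.027, 1.0, 0.0], [1.0, -0.027, -0.005], [-0.005, 0.0, -1.0]]
force: [1.6, -18.4, -2.2]
gripper_width: 0.0001
gripper_force: 0.0
```

```bash
python3 - <<'E'
from h import *
im=viewer.read_camera('side'); cv2.imwrite('pics/s9.png',cv2.cvtColor(im,cv2.COLOR_RGB2BGR))
s=telemetry.get_state(); print(s['eef_pos'],s['force'])
E
```

```text
[ 0.58760339 -0.17740101  0.1293108 ] [  1.67897031 -17.70064989  -3.15568848]
```

The fingers hit a firm stop (18 N) exactly where the shut panel should be. I'll back away and check.

apply_moves:
  commands:
    - [-0.02,0,0,0,0,0,0]
    - [-0.1,0,0,0,0,0,0]
    - [-0.25,0,0,0,0,0,0]
    - [-0.4,0,0,0,0,0,0]
    - [-0.55,0,-0.1,0,0,0,0]

```text
t: 15.65
eef_pos: [0.583, -0.3124, 0.1521]
tool_rot: [[0.025, 1.0, -0.004], [1.0, -0.025, 0.002], [0.002, -0.004, -1.0]]
force: [-0.2, 0.9, -0.1]
gripper_width: -0.0002
gripper_force: 0.0
```

```bash
python3 - <<'E'
from h import *
b=viewer.read_camera('top')
# blue panel extent along image rows, compare to the lid edge
for fx in (.50,.587,.67):
  r=[]
  u0,v0=proj('top',[fx,-.150,.18]); u1,_=proj('top',[fx,-.25,.17]); v=int(round(v0))
  print('lid edge u',proj('top',[fx,-.160,.18]).round(1),'shut lip u',proj('top',[fx,-.166,.17]).round(1), b[v,int(u0):int(u1)].tolist()[:18])
for n in('top','side'):
  for c in orange(n,180,345,80,240): print(n,c.mean(0).round(),cv2.contourArea(c))
E
```

```text
lid edge u [306.8 203.1] shut lip u [308.7 203.6] [[211, 214, 213], [213, 215, 214], [207, 209, 208], [137, 144, 147], [45, 53, 61], [73, 54, 37], [120, 78, 41], [121, 79, 41], [120, 78, 41], [121, 79, 43], [121, 80, 43], [121, 78, 42], [120, 79, 41], [121, 79, 42], [121, 79, 42], [121, 79, 42], [121, 80, 42], [122, 80, 43]]
lid edge u [306.7 170.7] shut lip u [308.6 171.4] [[210, 211, 210], [209, 210, 210], [209, 210, 210], [211, 213, 213], [203, 205, 204], [64, 73, 81], [57, 50, 46], [117, 76, 41], [120, 77, 41], [119, 76, 41], [118, 77, 41], [118, 78, 41], [119, 79, 41], [119, 78, 41], [119, 78, 42], [119, 79, 42], [120, 80, 43], [119, 77, 41]]
lid edge u [306.7 140.4] shut lip u [308.5 141.4] [[207, 208, 208], [209, 210, 210], [208, 209, 209], [208, 210, 210], [203, 206, 206], [120, 130, 136], [55, 55, 61], [140, 91, 50], [187, 124, 64], [187, 125, 66], [185, 124, 65], [186, 125, 66], [186, 124, 66], [186, 124, 66], [187, 124, 66], [188, 125, 66], [187, 125, 65], [187, 124, 67]]
top [220. 144.] 664.0
side [202. 188.] 575.0
```

The panel sits within about 2 pixels of the lid edge along its whole length, so the bin is shut. No feet are visible anywhere else.

```bash
python3 -c "
from rig import manip
print(manip.sign_off())"
```

```text
the job is handed in; nothing more can be done
None
```

I swept all three pot feet off the lid's open edge, pushed the bin shut against its stop and handed the job in at about 15.7 s. I saw only one foot clearly in the bin before closing it, but none was left on the lid or visible on the table, and the hand-in gave no verdict.

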